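# Load the reagent seats and the sample lift

### The arm

A 7-joint arm with a two-finger parallel gripper is mounted at the origin on the work surface. World frame = base frame: x ahead of the robot, y to its left, z up, the work surface at z = 0. Lengths are in m, angles in rad, forces in N, time in s.
With the tool pointing down it reaches from about 0.4 to 0.875 m from the base axis. Payload 19.3 kg.
Tool frame: the origin (TCP) lies at the very end of the fingers, on their centre line; the grasp point (between the pads) lies ctrl.pinch_z behind it (ctrl.pinch_z is the distance from the TCP to the grasp point, in m); z points along the fingers, y is the line along which they close (so a half turn about z gives the same grasp; the last joint's range is limited). The gripper opens to 85 mm and grips with 20 to 120 N. Pads are 22 mm wide; open, the fingers measure 114 mm over their backs; the gripper's body (76 mm by 85 mm) begins 54 mm behind the grasp point. The pads swing forward as they close: fully open they stand 13 mm farther back than shut.
Start: joints at [1.181, 0.521, -0.036, 1.599, 0.021, 1.021, -0.113], TCP at [0.196, -0.593, 0.231] pointing down, gripper open.
Joint ranges: [-2.91, 2.91], [-0.3, 2.13], [-1.5, 1.42], [0.17, 2.43], [-1.26, 4.41], [0.16, 1.93], [-2.52, 2.52]. Speed limits (rad/s): [1.89, 1.89, 2.39, 2.39, 3.01, 3.01, 3.01].

### API

Orientations are given as a rotation vector (axis times angle).
In Python, from rig import ctrl gives the robot as it stands.
- The arm moves only by the shell command python3 -m crank 'ROWS' [FORCE]. ROWS is JSON, a list of rows, each a list of 3 entries, a list of its own where there are three numbers: the gripper's target within -1 to 1 (fully open at 1, half-way at 0, shut at -1), then the shift along the tool's x, y, z in mm, then the turn about the tool's z in rad. In form: [[jaw, [tx, ty, tz], twist], ...]. A call has 1 to 20 rows; each row is the pose to reach, as a shift and turn from the pose commanded when the call began, along the tool's axes at that moment; what a row does not reach only later rows make up. A row lasts 1/12 s, in which the tool goes at most 41.7 mm and 7.16 degrees, less where a joint would pass 70% of its speed; a pose out of reach is approached as far as the arm can. A call with a gripper value outside its range is refused whole. The fingers move at their own pace and stop on an object; FORCE is the grip in N (left out, the last holds). Time passes only in rows, so rows that repeat a pose let the fingers close. It gives the time, the measured TCP pose, the force, the opening and the grip force at its end, in the units of the state.
- ctrl.get_state(): the state, without advancing time (a new reading comes with each control period).
- ctrl.snapshot(name): name is "side" or "top" or "wrist"; returns the picture (480x640x3 uint8, blue, green, red); there is no depth.
- ctrl.camera_model(name): a dict with "mtx" (3x3 intrinsics, pixels), "R" (3x3) and "t" (3): a world point X has camera coordinates R X + t. Camera axes: x right, y down, z forward; pixel columns grow to the right and rows downward; lengths in m; the calibration is good to about 2 mm. The wrist camera is an equidistant fisheye: a pixel r from the principal point sees the ray r / f radians off the axis. A picture is of the moment at which its call begins: read the wrist's pose just before it. camera_model takes no time and is no camera call; for the wrist camera it gives the pose at the moment of the call.
- ctrl.job_done(): hands the job in; it is judged then, once.
The state is a dict: "clock": time; "joint_pos": joint angles; "dq": joint speeds; "tau": joint torques, N m; "eef_pos": TCP position; "orientation": TCP orientation; "ft_force": force on the tool from outside, world axes, zero at the start; "torque": the same for the moment, N m; "gripper_width": finger opening in m; "grasp_force": force on a finger pad.
Only numpy, scipy, OpenCV 4.12 (cv2) and the standard library are available. Lean on these libraries where they do the work, as an engineer would, in place of code of your own. Each camera call takes 0.05 s, during which the arm holds its last target. There are 200 camera calls.

### The job

Load the bench for the next run: stand each reagent bottle upright in the round seat of the same colour as its cap, and only when all three bottles are home lay the green tube rack squarely in the middle of the sprung lift platform, upright and lengthwise along it, so that the platform sinks under the rack's own weight. Set everything down rather than dropping it, and leave the amber jar and the white-lidded tip box as they stand.

Things in the scene. Friction and masses are not known exactly. Their poses are not given: they have to be found in the camera images.
- red_bottle: Loose white plastic reagent bottle with a red screw cap and a red band round the body, upright at the start. Body 56 mm in diameter up to 62 mm, then a shoulder narrowing to the neck; cap 42 mm in diameter from 84 to 112 mm above the underside (total height 112 mm; grip it by the cap). About 0.17 kg. Origin: centre of the underside; z up along the bottle.
- blue_bottle: Loose white plastic reagent bottle with a blue screw cap and a blue band round the body, upright at the start. Body 56 mm in diameter up to 62 mm, then a shoulder narrowing to the neck; cap 42 mm in diameter from 84 to 112 mm above the underside (total height 112 mm; grip it by the cap). About 0.17 kg. Origin: centre of the underside; z up along the bottle.
- yellow_bottle: Loose white plastic reagent bottle with a yellow screw cap and a yellow band round the body, upright at the start. Body 56 mm in diameter up to 62 mm, then a shoulder narrowing to the neck; cap 42 mm in diameter from 84 to 112 mm above the underside (total height 112 mm; grip it by the cap). About 0.17 kg. Origin: centre of the underside; z up along the bottle.
- red_seat: Fixed bottle seat: a red round cup on a grey square base plate (88 x 88 mm, 4 mm thick). The cup's wall is 20 mm high above the bench, 86 mm outside and 76 mm inside diameter; its floor lies 5 mm above the bench. Origin: centre of its underside, at bench height; z up.
- blue_seat: Fixed bottle seat: a blue round cup on a grey square base plate (88 x 88 mm, 4 mm thick). The cup's wall is 20 mm high above the bench, 86 mm outside and 76 mm inside diameter; its floor lies 5 mm above the bench. Origin: centre of its underside, at bench height; z up.
- yellow_seat: Fixed bottle seat: a yellow round cup on a grey square base plate (88 x 88 mm, 4 mm thick). The cup's wall is 20 mm high above the bench, 86 mm outside and 76 mm inside diameter; its floor lies 5 mm above the bench. Origin: centre of its underside, at bench height; z up.
- green_rack: Loose green microtube rack with white tube caps in its top, 100 mm long (x) x 54 mm wide (y) x 48 mm high; the caps stand 2 mm higher. About 0.25 kg. Solid sides: grip it across its width. Origin: centre of the underside; x along its length, z up; either end may face either way.
- platform: Sprung lift platform, aluminium with a green pad, 124 x 78 mm (x, y). Origin: centre of its top face, z up. Empty, its top is 52 mm above the bench, 2 mm above the rim of the fixed white housing (152 x 106 mm outside, walls 12 mm, 50 mm high, same centre and heading; well 128 x 82 mm). It slides down up to 26 mm on a damped spring (150 N/m, preload 0.3 N): 10 to 20 mm under the rack, which then sits within the rim.
- amber_jar: Bystander: loose amber jar with a black lid, 56 mm in diameter, 75 mm high, to be left alone. Origin: centre of the underside.
- tip_box: Bystander: loose closed pipette-tip box, grey with a white lid, 77 x 112 x 58 mm (x, y, z), to be left alone. Origin: centre of the underside.
Things that resemble listed ones, but are neither listed nor needed, are in the scene too. Leave any purple look-alike of the blue_bottle alone.

How it is judged:
On the way, in this order (a step that is already met when the one before it is completed fails the run):
1. all three bottles stand released in the seats of their own colour (horizontal distance between red_bottle and red_seat below 0.013 m and z of red_bottle in the frame of red_seat below 0.009 m and angle between each of red_bottle, blue_bottle, yellow_bottle's own z axis and vertical below 0.1 rad and horizontal distance between blue_bottle and blue_seat below 0.013 m and z of blue_bottle in the frame of blue_seat below 0.009 m and horizontal distance between yellow_bottle and yellow_seat below 0.013 m and z of yellow_bottle in the frame of yellow_seat below 0.009 m and contact force between the fingers and red_bottle below 0.2 N and contact force between the fingers and blue_bottle below 0.2 N and contact force between the fingers and yellow_bottle below 0.2 N), for 0.2 s.
2. then the green rack lies released on the sunken lift platform (horizontal distance between green_rack and platform below 0.015 m and angle between the x axis of green_rack and the x axis of platform, either way round below 0.17 rad and z of green_rack in the frame of platform between -0.005 and 0.005 m and angle between green_rack's own z axis and vertical below 0.08 rad and distance of platform from where it was at the start of the episode above 0.006 m and contact force between the fingers and green_rack below 0.2 N), for 0.2 s.
At the end, for the whole second after the job is handed in: Each bottle upright (0.1 rad) in the seat of its colour, within 13 mm of its centre and 4 mm of its floor; the rack upright on the platform, within 15 mm of its centre and 0.17 rad of its length (either way), the platform sunk over 6 mm; all released and at rest (all of step 1 and all of step 2 and linear speed of each of red_bottle, blue_bottle, yellow_bottle, green_rack below 0.02 m/s); the robot touches nothing.
It fails at once if the amber jar is shifted by more than 20 mm or tipped (distance of amber_jar from where it was at the start of the episode above 0.02 m or angle between amber_jar's own z axis and vertical above 0.3 rad).
It fails at once if the tip box is shifted by more than 20 mm or tipped (distance of tip_box from where it was at the start of the episode above 0.02 m or angle between tip_box's own z axis and vertical above 0.3 rad).
It fails at once if a bottle or the rack is dropped or thrown (faster than 0.6 m/s out of the fingers) ((linear speed of red_bottle above 0.6 m/s and contact force between the fingers and red_bottle below 0.05 N) or (linear speed of blue_bottle above 0.6 m/s and contact force between the fingers and blue_bottle below 0.05 N) or (linear speed of yellow_bottle above 0.6 m/s and contact force between the fingers and yellow_bottle below 0.05 N) or (linear speed of green_rack above 0.6 m/s and contact force between the fingers and green_rack below 0.05 N)).
It also fails if it takes over 112 s, if anything falls off the work surface, if the arm or the gripper's body presses on something with over 40 N, if the wrist force passes 120 N, or if a joint passes its speed limit or range.

## Working session

There is one attempt and no reset: what is moved stays moved. The work goes in short steps, Python scripts to look and compute and a shell command to move; the robot and the scene stay as the last step left them, time stands still between calls to the robot, and variables do not carry over. Pictures are saved under pics/ and viewed, at most 14 in all, crops included, and the job is handed in when it is done.

```bash
ls; mkdir -p pics; python3 - <<'E'
from rig import ctrl
import cv2,numpy as np
np.set_printoptions(precision=4,suppress=True)
for n in ("top","side"):
    cv2.imwrite(f"pics/{n}0.png",ctrl.snapshot(n)); m=ctrl.camera_model(n); print(n,m)
s=ctrl.get_state();print(s,ctrl.pinch_z)
print(ctrl.camera_model("wrist"))
E
```

```text
pics
top {'mtx': array([[486.2514,   0.    , 321.7513],
       [  0.    , 486.2514, 241.6586],
       [  0.    ,   0.    ,   1.    ]]), 'R': array([[-0.0243, -0.9997, -0.0094],
       [-0.9957,  0.025 , -0.0891],
       [ 0.0893,  0.0072, -0.996 ]]), 't': array([0.0205, 0.5356, 1.0719])}
side {'mtx': array([[473.6336,   0.    , 321.7685],
       [  0.    , 473.6336, 231.7656],
       [  0.    ,   0.    ,   1.    ]]), 'R': array([[ 0.9898, -0.1422,  0.0115],
       [-0.0683, -0.5428, -0.8371],
       [ 0.1253,  0.8277, -0.547 ]]), 't': array([-0.5482,  0.1139,  0.8578])}
{'clock': 0.1, 'joint_pos': array([ 1.1808,  0.522 , -0.0363,  1.5999,  0.0212,  1.0211, -0.1128]), 'dq': array([ 0.0002, -0.0009,  0.0011, -0.0014, -0.    , -0.0011,  0.0005]), 'tau': array([  0.0033, -92.8509,   1.9837, -37.0538,   0.0181,   0.0054,
         0.0001]), 'eef_pos': array([ 0.1963, -0.5931,  0.2308]), 'orientation': array([-3.1006, -0.5   ,  0.0004]), 'ft_force': array([-0.6789,  0.7995,  0.4437]), 'torque': array([0.0269, 0.0153, 0.0028]), 'grasp_force': 0.0, 'gripper_width': 0.08550939009676005} 0.0187
{'mtx': array([[371.6483,   0.    , 317.0074],
       [  0.    , 371.6483, 243.9857],
       [  0.    ,   0.    ,   1.    ]]), 'R': array([[ 0.3136, -0.9496, -0.0012],
       [-0.9014, -0.2981,  0.3139],
       [-0.2984, -0.0973, -0.9495]]), 't': array([-0.6244, -0.0405,  0.3804])}
```

View pics/top0.png

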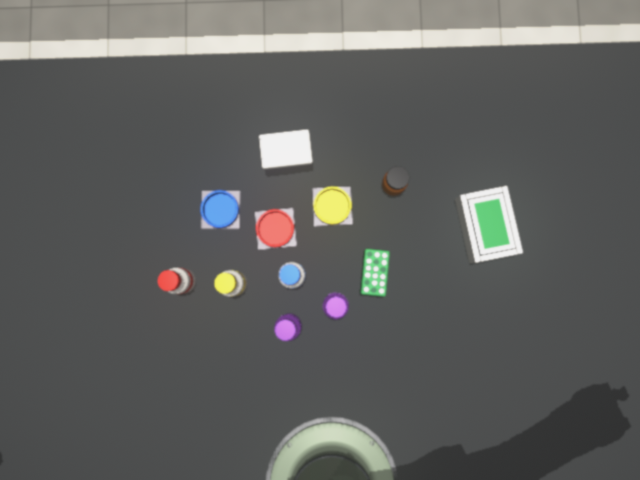

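View pics/side0.png

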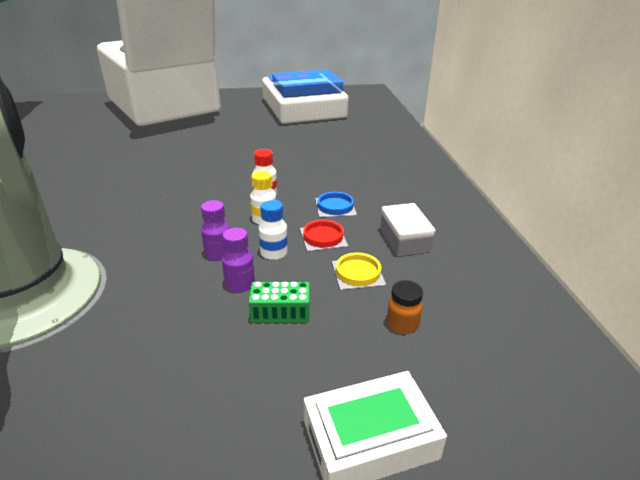

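Top view: red cap at (168,281), yellow (225,284), blue (290,274), purple decoys at (285,329) and (336,307), and rack (375,273). Platform is at (491,224), with the blue, red and yellow seats at (220,210), (276,229) and (333,206). I'll measure these by matching model silhouettes.

```bash
cat > h.py <<'E'
import cv2,numpy as np
from scipy.optimize import least_squares
np.set_printoptions(precision=4,suppress=True)
def proj(m,X,fish=False):
    c=np.asarray(X)@m["R"].T+m["t"]; K=m["mtx"]
    if fish:
        r=np.hypot(c[:,0],c[:,1])+1e-12; k=np.arctan2(r,c[:,2])/r
        n=c[:,:2]*k[:,None]
    else: n=c[:,:2]/c[:,2:]
    return n*[K[0,0],K[1,1]]+[K[0,2],K[1,2]]
def back(m,px,z):
    K=m["mtx"]; px=np.atleast_2d(px).astype(float)
    d=np.c_[(px-[K[0,2],K[1,2]])/[K[0,0],K[1,1]],np.ones(len(px))]@m["R"]
    C=-m["R"].T@m["t"]; return C+d*((z-C[2])/d[:,2])[:,None]
HUE={"red":(174,6),"yellow":(22,36),"blue":(100,118),"green":(45,85),"purple":(130,160)}
def blob(img,col,seed,R=60):
    h,s,v=cv2.split(cv2.cvtColor(img,cv2.COLOR_BGR2HSV)); a,b=HUE[col]
    k=((h>=a)&(h<=b)) if a<b else ((h>=a)|(h<=b))
    mk=(k&(s>110)&(v>50)).astype(np.uint8)
    n,l,st,c=cv2.connectedComponentsWithStats(mk)
    ok=[i for i in range(1,n) if st[i,4]>20 and np.linalg.norm(c[i]-seed)<R]
    i=min(ok,key=lambda i:np.linalg.norm(c[i]-seed)-0.0*st[i,4])
    return (l==i).astype(np.uint8),c[i],st[i,4]
def cyl(x,y,r,z0,z1):
    t=np.linspace(0,2*np.pi,48,endpoint=False)
    return np.array([[x+r*np.cos(a),y+r*np.sin(a),z] for z in (z0,z1) for a in t])
def hullc(p):
    h=cv2.convexHull(p.astype(np.float32)); M=cv2.moments(h); return np.array([M["m10"]/M["m00"],M["m01"]/M["m00"]]),M["m00"]
def fitcyl(m,c,r,z0,z1,x0,fish=False):
    f=lambda q:hullc(proj(m,cyl(q[0],q[1],r,z0,z1),fish))[0]-c
    s=least_squares(f,x0,diff_step=1e-3); return s.x,hullc(proj(m,cyl(*s.x,r,z0,z1),fish))[1]
E
python3 - <<'E'
from h import *
from rig import ctrl
img=cv2.imread("pics/top0.png"); m=ctrl.camera_model("top")
for c,s in (("red",(168,281)),("yellow",(225,284)),("blue",(290,274)),("purple",(285,329)),("purple",(336,307))):
    k,p,a=blob(img,c,s,12); x,ah=fitcyl(m,p,.021,.084,.112,back(m,p,.1)[0,:2]); print("cap",c,p,a,round(ah),x,np.hypot(*x))
for c,s in (("red",(276,229)),("yellow",(333,206)),("blue",(220,210))):
    k,p,a=blob(img,c,s,12); x,ah=fitcyl(m,p,.043,.005,.02,back(m,p,.02)[0,:2]); print("seat",c,p,a,round(ah),x,np.hypot(*x))
for n,s,z in (("rack",(375,273),.048),("pad",(491,224),.052)):
    k,p,a=blob(img,"green",s,15); ys,xs=np.nonzero(k); w=back(m,np.c_[xs,ys],z)[:,:2]*1000
    print(n,cv2.minAreaRect(w.astype(np.float32)),w.mean(0))
# housing outer
g=cv2.cvtColor(img,cv2.COLOR_BGR2HSV)
for n,(u,v),z in (("housing",(491,224),.05),("tip",(286,149),.058)):
    mk=((g[...,1]<60)&(g[...,2]>190)).astype(np.uint8); l=cv2.connectedComponents(mk)[1]
    best=np.bincount(l[v-40:v+40,u-35:u+35][l[v-40:v+40,u-35:u+35]>0]).argmax()
    ys,xs=np.nonzero(l==best); w=back(m,np.c_[xs,ys],z)[:,:2]*1000; print(n,cv2.minAreaRect(w.astype(np.float32)))
w=back(m,(397,176),.075);print("jar",w)
E
```

```text
cap red [168.1311 280.2057] 389 403 [0.4565 0.3296] 0.5630001010823417
cap yellow [224.5304 282.721 ] 362 374 [0.4483 0.2114] 0.49568758621095366
cap blue [289.5105 274.5105] 286 339 [0.462  0.0753] 0.46813843416631706
cap purple [287.6516 327.4511] 419 359 [0.3532 0.0813] 0.3624283093569029
cap purple [334.9231 305.2186] 247 337 [ 0.3966 -0.0173] 0.39693583385884235
seat red [274.4973 227.8415] 1098 1141 [0.5713 0.1143] 0.5825883670526764
seat yellow [332.0716 205.0239] 1090 1132 [ 0.6205 -0.0184] 0.6207505668897432
seat blue [218.9683 208.6386] 1104 1152 [0.6189 0.2411] 0.6642495182066103
rack ((469.3401794433594, -132.00970458984375), (5.991969585418701, 19.765316009521484), 76.66658020019531) [ 469.0654 -132.1653]
pad ((564.5444946289062, -366.7168273925781), (97.0413589477539, 51.11448669433594), 9.878927230834961) [ 564.4486 -366.7827]
housing ((564.6451416015625, -366.11468505859375), (151.28211975097656, 105.78498077392578), 9.8515625)
tip ((743.1055908203125, 83.31350708007812), (75.62483978271484, 110.70931243896484), 5.1162028312683105)
jar [[ 0.6704 -0.16    0.075 ]]
```

```bash
cat >> h.py <<'E'
from scipy.spatial.transform import Rotation as Ro
def go(s,*goals):
    """goal=(x,y,z,closing-line angle or None): prints tool shift mm + twist from current pose, all in one tool frame"""
    R=Ro.from_rotvec(s["orientation"]).as_matrix(); a0=np.arctan2(R[1,1],R[0,1])
    for x,y,z,a in goals:
        d=R.T@(np.array([x,y,z])-s["eef_pos"])*1000
        t=0 if a is None else -((a-a0+np.pi/2)%np.pi-np.pi/2)
        print("shift",np.round(d,1),"twist",round(t,3),"rows",int(max(np.linalg.norm(d)/41.7,abs(t)/.125))+1)
    print("now",s["clock"],s["eef_pos"],"yaw",round(a0,3),"q",s["joint_pos"][[0,6]],"w",round(s["gripper_width"],4),"F",s["ft_force"],s["grasp_force"])
E
python3 - <<'E'
from h import *
from rig import ctrl
img=cv2.imread("pics/top0.png"); m=ctrl.camera_model("top")
h=cv2.cvtColor(img,cv2.COLOR_BGR2HSV); mk=((h[...,2]>100)&((h[...,0]>45)|(h[...,1]<60))).astype(np.uint8)
z=np.zeros_like(mk); z[240:305,350:400]=mk[240:305,350:400]; z=cv2.morphologyEx(z,cv2.MORPH_CLOSE,np.ones((3,3)))
ys,xs=np.nonzero(z); w=back(m,np.c_[xs,ys],.048)[:,:2]*1000; print(cv2.minAreaRect(w.astype(np.float32)),w.mean(0))
go(ctrl.get_state(),(.45,-.36,.25,None),(.462,.0753,.2,.16))
E
```

```text
((464.57049560546875, -108.1868896484375), (58.102718353271484, 103.2374496459961), 82.7187728881836) [ 464.4626 -108.1148]
shift [ 314.  -141.5  -19.1] twist 0 rows 9
shift [ 462.3 -551.    31.3] twist -1.411 rows 18
now 0.1 [ 0.1963 -0.5931  0.2308] yaw -1.251 q [ 1.1808 -0.1128] w 0.0855 F [-0.6789  0.7995  0.4437] 0.0
```

```bash
python3 -m crank '[[1,[314,-141,-19],-0.6],[1,[314,-141,-19],-0.6],[1,[314,-141,-19],-0.6],[1,[314,-141,-19],-0.6],[1,[314,-141,-19],-0.6],[1,[314,-141,-19],-0.6],[1,[314,-141,-19],-0.6],[1,[462,-551,31],-1.41],[1,[462,-551,31],-1.41],[1,[462,-551,31],-1.41],[1,[462,-551,31],-1.41],[1,[462,-551,31],-1.41],[1,[462,-551,31],-1.41],[1,[462,-551,31],-1.41],[1,[462,-551,31],-1.41],[1,[462,-551,31],-1.41],[1,[462,-551,31],-1.41],[1,[462,-551,31],-1.41],[1,[462,-551,31],-1.41],[1,[462,-551,31],-1.41]]' 40
python3 - <<'E'
from h import *
from rig import ctrl
go(ctrl.get_state(),(.462,.0753,.2,.16))
m=ctrl.camera_model("wrist"); im=ctrl.snapshot("wrist"); cv2.imwrite("pics/w1.png",im)
print(proj(m,cyl(.462,.0753,1e-6,.112,.112)[:1],True))
E
```

```text
clock: 1.77
eef_pos: [0.4616, 0.0797, 0.2]
orientation: [-2.03, -2.396, -0.002]
ft_force: [-1.1, 0.6, -0.3]
gripper_width: 0.0852
grasp_force: 0.0
shift [-4.4 -0.3 -0. ] twist 0.005 rows 1
now 1.7667 [0.4616 0.0797 0.2   ] yaw 0.165 q [ 0.1806 -0.3991] w 0.0852 F [-1.0791  0.6152 -0.2817] 0.0
[[316.6888 256.8557]]
```

View pics/w1.png

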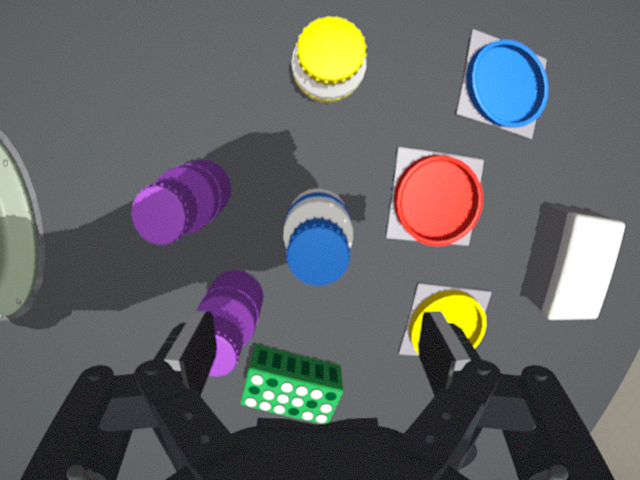

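Wrist view: the blue cap centre is at about (319,252), against a predicted (317,257), so they agree to about 3 mm. The yellow cap and all three seats are also visible, so I'll refine those here.

```bash
python3 - <<'E'
from h import *
from rig import ctrl
m=ctrl.camera_model("wrist"); im=ctrl.snapshot("wrist"); cv2.imwrite("pics/w2.png",im)
for c,s,x0 in (("blue",(319,252),(.462,.0753)),("yellow",(331,50),(.448,.211))):
    k,p,a=blob(im,c,s,25); x,ah=fitcyl(m,p,.021,.084,.112,x0,True); print("cap",c,p,a,round(ah),x)
for c,s,x0 in (("blue",(508,83),(.62,.24)),("red",(438,200),(.57,.114))):
    k,p,a=blob(im,c,s,25); x,ah=fitcyl(m,p,.043,.005,.02,x0,True); print("seat",c,p,a,round(ah),x)
go(ctrl.get_state(),(.462,.0753,.2,.16),(.462,.0753,.076,.16))
E
```

```text
cap blue [318.7241 248.4488] 3389 3517 [0.4629 0.075 ]
cap yellow [331.2319  45.5724] 3700 3753 [0.4487 0.2096]
seat blue [507.9827  80.0834] 5669 5817 [0.6191 0.2402]
seat red [439.0496 196.6639] 6374 6546 [0.5715 0.1133]
shift [-0.2  0.4 -0. ] twist 0.001 rows 1
shift [ -0.2   0.5 124. ] twist 0.001 rows 3
now 1.8667 [0.4616 0.0754 0.2   ] yaw 0.161 q [ 0.186  -0.3952] w 0.0854 F [ 0.4811 -0.1744  0.5067] 0.0
```

Both cameras agree to 1 mm, so I'll grip the blue bottle and lift it.

```bash
python3 -m crank '[[1,[0,1,40],0],[1,[0,1,80],0],[1,[0,1,110],0],[1,[0,1,124],0],[1,[0,1,124],0],[-1,[0,1,124],0],[-1,[0,1,124],0],[-1,[0,1,124],0],[-1,[0,1,124],0],[-1,[0,1,124],0],[-1,[0,1,124],0],[-1,[0,1,124],0],[-1,[0,1,124],0],[-1,[0,1,110],0],[-1,[0,1,80],0],[-1,[0,1,40],0],[-1,[0,1,0],0],[-1,[0,1,0],0]]' 40
python3 - <<'E'
from h import *
from rig import ctrl
go(ctrl.get_state(),(.619,.2405,.2,None),(.619,.2405,.081,None))
E
```

```text
clock: 3.37
eef_pos: [0.4654, 0.076, 0.2071]
orientation: [2.034, 2.386, 0.011]
ft_force: [2.2, 1.0, -1.6]
gripper_width: 0.0408
grasp_force: 41.3
shift [138.2 177.6   8.7] twist 0 rows 6
shift [138.2 176.5 127.7] twist 0 rows 7
now 3.3667 [0.4654 0.076  0.2071] yaw 0.159 q [ 0.1989 -0.3973] w 0.0408 F [ 2.1692  1.0482 -1.6296] 41.305100960307755
```

```bash
python3 -m crank '[[-1,[20,26,0],0],[-1,[45,59,0],0],[-1,[70,92,0],0],[-1,[95,125,0],0],[-1,[118,155,0],0],[-1,[132,173,0],0],[-1,[138,181,0],0],[-1,[138,181,0],0],[-1,[138,181,0],0],[-1,[138,181,0],0]]'
python3 - <<'E'
from h import *
from rig import ctrl
go(ctrl.get_state(),(.619,.2405,.2,None),(.619,.2405,.081,None))
E
```

```text
clock: 4.2
eef_pos: [0.6193, 0.239, 0.2007]
orientation: [2.038, 2.39, -0.0]
ft_force: [0.2, -0.3, -1.9]
gripper_width: 0.0411
grasp_force: 41.5
shift [ 1.5 -0.1  0.7] twist 0 rows 1
shift [  1.6  -0.1 119.7] twist 0 rows 3
now 4.2 [0.6193 0.239  0.2007] yaw 0.158 q [-0.1172 -0.5879] w 0.0411 F [ 0.1571 -0.2738 -1.8552] 41.4923981577158
```

Lower to about 2 mm above the floor and read the force.

```bash
python3 -m crank '[[-1,[1,0,35],0],[-1,[1,0,70],0],[-1,[1,0,95],0],[-1,[1,0,110],0],[-1,[1,0,115],0],[-1,[1,0,117],0],[-1,[1,0,118],0],[-1,[1,0,119],0],[-1,[1,0,119],0],[-1,[1,0,119],0]]'
```

```text
clock: 5.03
eef_pos: [0.6203, 0.2414, 0.0828]
orientation: [2.038, 2.39, 0.003]
ft_force: [-2.2, 0.9, 7.8]
gripper_width: 0.0411
grasp_force: 42.2
```

```bash
python3 -m crank '[[0.1,[0,0,0],0],[0.3,[0,0,0],0],[0.6,[0,0,0],0],[1,[0,0,0],0],[1,[0,0,0],0],[1,[0,0,0],0],[1,[0,0,-30],0],[1,[0,0,-70],0],[1,[0,0,-110],0],[1,[0,0,-120],0],[1,[0,0,-120],0],[1,[0,0,-120],0]]'
python3 - <<'E'
from h import *
from rig import ctrl
go(ctrl.get_state(),(.4487,.2096,.2,.44),(.4487,.2096,.076,.44))
m=ctrl.camera_model("wrist"); im=ctrl.snapshot("wrist"); cv2.imwrite("pics/w3.png",im)
m=ctrl.camera_model("wrist")
k,p,a=blob(im,"blue",proj(m,[[.62,.24,.1]],True)[0],50); x,ah=fitcyl(m,p,.021,.089,.117,(.62,.24),True); print(p,a,ah,x)
E
```

```text
clock: 6.03
eef_pos: [0.6198, 0.241, 0.2018]
orientation: [2.038, 2.39, 0.001]
ft_force: [-0.6, -0.7, -1.8]
gripper_width: 0.0857
grasp_force: 0.0
shift [  -3.9 -173.9    1.6] twist -0.281 rows 5
shift [  -3.9 -174.   125.6] twist -0.281 rows 6
now 6.0333 [0.6198 0.241  0.2018] yaw 0.159 q [-0.1191 -0.5897] w 0.0857 F [-0.6176 -0.6583 -1.8242] 0.0
[315.7692 224.7728] 6035 3700.01922445721 [0.6158 0.2563]
```

```bash
python3 -m crank '[[1,[-1,-40,0],-0.12],[1,[-2,-80,0],-0.24],[1,[-3,-120,0],-0.28],[1,[-4,-155,0],-0.28],[1,[-4,-174,0],-0.28],[1,[-4,-174,0],-0.28],[1,[-4,-174,0],-0.28],[1,[-4,-174,0],-0.28]]'
python3 - <<'E'
from h import *
from rig import ctrl
im=ctrl.snapshot("wrist"); cv2.imwrite("pics/w4.png",im); m=ctrl.camera_model("wrist")
k,p,a=blob(im,"yellow",proj(m,[[.4487,.2096,.1]],True)[0],50); x,ah=fitcyl(m,p,.021,.084,.112,(.4487,.2096),True); print(p,a,ah,x)
k,p,a=blob(im,"red",proj(m,[[.457,.33,.1]],True)[0],50); y,ah=fitcyl(m,p,.021,.084,.112,(.4487,.2096),True); print(p,a,ah,y)
go(ctrl.get_state(),(*x,.2,.44),(*x,.076,.44))
E
```

```text
clock: 6.75
eef_pos: [0.4489, 0.2095, 0.2008]
orientation: [-1.685, -2.651, 0.0]
ft_force: [-0.2, -0.8, -0.9]
gripper_width: 0.0857
grasp_force: 0.0
[317.1893 244.4544] 3413 3505.6489232534077 [0.4488 0.2099]
[406.703   92.7286] 3555 3684.737073170778 [0.4572 0.3279]
shift [ 0.4 -0.1  0.8] twist -0.002 rows 1
shift [  0.3  -0.  124.8] twist -0.002 rows 3
now 6.8 [0.449  0.2096 0.2008] yaw 0.438 q [-0.0227 -0.45  ] w 0.0857 F [ 0.1668  0.8219 -0.0141] 0.0
```

View pics/w4.png

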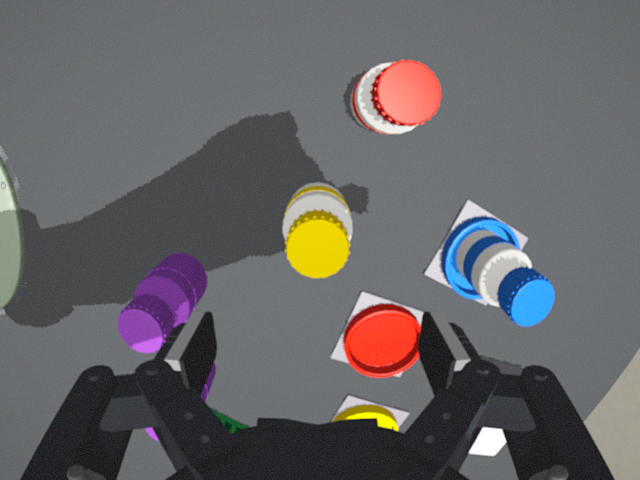

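The blue bottle stands in the blue seat (cap at 526,296) and the yellow cap is centred at (317,244). I'll grip yellow.

```bash
python3 - <<'E'
from h import *
from rig import ctrl
im=cv2.imread("pics/w4.png"); m=ctrl.camera_model("wrist")
k,p,a=blob(im,"blue",(526,296),15); print(a,fitcyl(m,p,.021,.089,.117,(.62,.24),True))
E
python3 -m crank '[[1,[0,0,40],0],[1,[0,0,80],0],[1,[0,0,110],0],[1,[0,0,125],0],[1,[0,0,125],0],[-1,[0,0,125],0],[-1,[0,0,125],0],[-1,[0,0,125],0],[-1,[0,0,125],0],[-1,[0,0,125],0],[-1,[0,0,125],0],[-1,[0,0,125],0],[-1,[0,0,125],0],[-1,[0,0,115],0],[-1,[0,0,80],0],[-1,[0,0,40],0],[-1,[0,0,0],0],[-1,[0,0,0],0],[-1,[0,0,0],0],[-1,[0,0,0],0]]'
python3 - <<'E'
from h import *
from rig import ctrl
go(ctrl.get_state(),(.535,.1,.2,.2),(.6205,-.019,.2,.0),(.6205,-.019,.081,.0))
E
```

```text
2532 (array([0.6202, 0.2421]), 2614.3893630467355)
clock: 8.47
eef_pos: [0.4483, 0.2091, 0.2016]
orientation: [1.685, 2.651, 0.0]
ft_force: [-0.0, -0.6, -2.6]
gripper_width: 0.0408
grasp_force: 41.5
shift [-135.6   32.2    1.7] twist 0.239 rows 4
shift [-279.6   59.1    1.8] twist 0.439 rows 7
shift [-279.6   59.   120.8] twist 0.439 rows 8
now 8.4667 [0.4483 0.2091 0.2016] yaw 0.439 q [-0.0167 -0.4538] w 0.0408 F [-0.01   -0.5753 -2.5938] 41.51014050759841
```

```bash
python3 -m crank '[[-1,[-25,5,0],0.05],[-1,[-60,13,0],0.13],[-1,[-95,20,0],0.2],[-1,[-130,28,0],0.26],[-1,[-165,35,0],0.32],[-1,[-200,42,0],0.37],[-1,[-235,50,0],0.42],[-1,[-260,55,0],0.44],[-1,[-275,58,0],0.44],[-1,[-280,59,0],0.44],[-1,[-280,59,0],0.44],[-1,[-280,59,0],0.44],[-1,[-280,59,0],0.44]]'
python3 - <<'E'
from h import *
from rig import ctrl
im=ctrl.snapshot("wrist"); m=ctrl.camera_model("wrist"); cv2.imwrite("pics/w5.png",im)
go(ctrl.get_state(),(.6205,-.019,.2,.0),(.6205,-.019,.081,.0))
E
```

```text
clock: 9.55
eef_pos: [0.62, -0.0174, 0.201]
orientation: [-2.22, -2.222, 0.0]
ft_force: [-0.4, 1.0, -1.3]
gripper_width: 0.0408
grasp_force: 41.4
shift [-1.5  0.3  1.2] twist 0.001 rows 1
shift [ -1.5   0.4 120.2] twist 0.001 rows 3
now 9.6 [ 0.6202 -0.0175  0.2012] yaw 0.001 q [ 0.2713 -0.3342] w 0.041 F [ 0.0203  0.4115 -1.477 ] 41.435642859432846
```

View pics/w5.png

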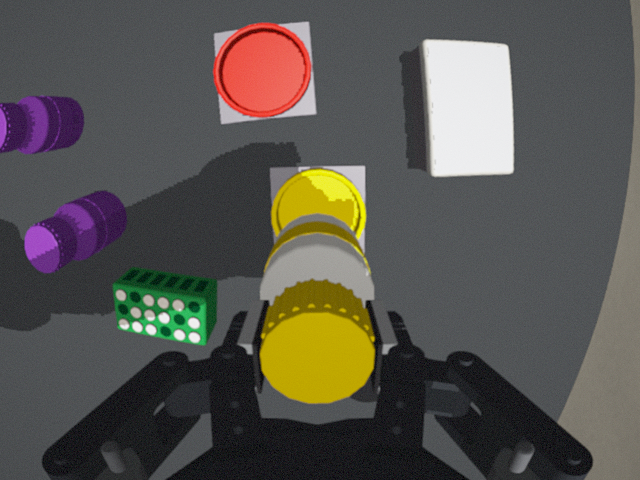

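The yellow bottle is held straight at column 318, in line with the yellow seat at 319. Lower and release.

```bash
python3 -m crank '[[-1,[-1,0,35],0],[-1,[-1,0,70],0],[-1,[-1,0,95],0],[-1,[-1,0,110],0],[-1,[-1,0,115],0],[-1,[-1,0,117],0],[-1,[-1,0,118],0],[-1,[-1,0,119],0],[-1,[-1,0,119],0],[-1,[-1,0,119],0]]'
```

```text
clock: 10.43
eef_pos: [0.6212, -0.0199, 0.0832]
orientation: [2.222, 2.219, 0.001]
ft_force: [0.1, -0.3, -0.5]
gripper_width: 0.0405
grasp_force: 41.4
```

```bash
python3 -m crank '[[-1,[0,0,1],0],[-1,[0,0,1],0],[-1,[0,0,2],0],[-1,[0,0,2],0]]'; python3 -m crank '[[0.1,[0,0,0],0],[0.3,[0,0,0],0],[0.6,[0,0,0],0],[1,[0,0,0],0],[1,[0,0,0],0],[1,[0,0,0],0],[1,[0,0,-30],0],[1,[0,0,-70],0],[1,[0,0,-110],0],[1,[0,0,-122],0],[1,[0,0,-122],0],[1,[0,0,-122],0]]'
python3 - <<'E'
from h import *
from rig import ctrl
go(ctrl.get_state(),(.54,.15,.2,.3),(.457,.3282,.2,.62))
E
```

```text
clock: 10.77
eef_pos: [0.6214, -0.0198, 0.0825]
orientation: [2.222, 2.219, 0.001]
ft_force: [-9.5, -1.7, 29.6]
gripper_width: 0.041
grasp_force: 44.7
clock: 11.77
eef_pos: [0.621, -0.02, 0.2027]
orientation: [2.222, 2.219, 0.001]
ft_force: [-0.4, -0.4, -0.6]
gripper_width: 0.0853
grasp_force: 0.0
shift [169.9 -81.2   2.6] twist -0.301 rows 5
shift [ 348.  -164.4    2.5] twist -0.621 rows 10
now 11.7667 [ 0.621  -0.02    0.2027] yaw -0.001 q [ 0.2756 -0.3326] w 0.0853 F [-0.4381 -0.354  -0.5649] 0.0
```

```bash
python3 -m crank '[[1,[30,-14,2],-0.08],[1,[66,-31,2],-0.2],[1,[102,-48,2],-0.3],[1,[138,-65,2],-0.4],[1,[174,-82,2],-0.5],[1,[210,-99,2],-0.6],[1,[246,-116,2],-0.62],[1,[282,-133,2],-0.62],[1,[318,-150,2],-0.62],[1,[348,-164,2],-0.62],[1,[348,-164,2],-0.62],[1,[348,-164,2],-0.62],[1,[348,-164,2],-0.62]]'
python3 - <<'E'
from h import *
from rig import ctrl
im=ctrl.snapshot("wrist"); cv2.imwrite("pics/w6.png",im); m=ctrl.camera_model("wrist")
k,p,a=blob(im,"red",proj(m,[[.457,.33,.1]],True)[0],50); x,ah=fitcyl(m,p,.021,.084,.112,(.457,.328),True); print(p,a,ah,x)
go(ctrl.get_state(),(*x,.2,.62),(*x,.076,.62))
E
```

```text
clock: 12.85
eef_pos: [0.457, 0.3277, 0.1991]
orientation: [-1.439, -2.792, 0.003]
ft_force: [0.1, 0.3, -0.3]
gripper_width: 0.0859
grasp_force: 0.0
[317.0508 246.1412] 3427 3543.406085300958 [0.4574 0.3267]
shift [-0.5 -0.3 -0.6] twist -0.002 rows 1
shift [ -0.5  -0.1 123.4] twist -0.002 rows 3
now 12.9 [0.4574 0.3272 0.1994] yaw 0.618 q [-0.2208 -0.4814] w 0.0854 F [ 0.1335 -0.0393  0.2001] 0.0
```

```bash
python3 -m crank '[[1,[0,0,40],0],[1,[0,0,80],0],[1,[0,0,110],0],[1,[0,0,124],0],[1,[0,0,124],0],[-1,[0,0,124],0],[-1,[0,0,124],0],[-1,[0,0,124],0],[-1,[0,0,124],0],[-1,[0,0,124],0],[-1,[0,0,124],0],[-1,[0,0,124],0],[-1,[0,0,124],0],[-1,[0,0,110],0],[-1,[0,0,80],0],[-1,[0,0,40],0],[-1,[0,0,-10],0],[-1,[0,0,-10],0],[-1,[0,0,-10],0],[-1,[0,0,-10],0]]'
python3 - <<'E'
from h import *
from rig import ctrl
go(ctrl.get_state(),(.5714,.1138,.21,.2),(.5714,.1138,.081,.2))
E
```

```text
clock: 14.57
eef_pos: [0.4573, 0.3281, 0.2112]
orientation: [1.439, 2.791, 0.002]
ft_force: [-0.2, -0.2, -2.7]
gripper_width: 0.041
grasp_force: 41.3
shift [-240.8  -31.4    1.3] twist 0.419 rows 6
shift [-240.7  -31.6  130.3] twist 0.419 rows 7
now 14.5667 [0.4573 0.3281 0.2112] yaw 0.619 q [-0.2142 -0.474 ] w 0.041 F [-0.182  -0.1749 -2.6994] 41.282131033949554
```

```bash
python3 -m crank '[[-1,[-25,-3,0],0.05],[-1,[-58,-8,0],0.13],[-1,[-92,-12,0],0.2],[-1,[-126,-16,0],0.27],[-1,[-160,-21,0],0.34],[-1,[-194,-25,0],0.4],[-1,[-222,-29,0],0.42],[-1,[-236,-31,0],0.42],[-1,[-241,-31,0],0.42],[-1,[-241,-31,0],0.42],[-1,[-241,-31,0],0.42],[-1,[-241,-31,0],0.42]]'
python3 - <<'E'
from h import *
from rig import ctrl
go(ctrl.get_state(),(.5714,.1138,.21,.2),(.5714,.1138,.082,.2))
E
```

```text
clock: 15.57
eef_pos: [0.571, 0.1155, 0.21]
orientation: [-1.987, -2.432, 0.0]
ft_force: [-0.4, 0.0, -1.7]
gripper_width: 0.0407
grasp_force: 41.3
shift [-1.7  0.1 -0. ] twist 0.001 rows 1
shift [ -1.8   0.2 128. ] twist 0.001 rows 4
now 15.5667 [0.571  0.1155 0.21  ] yaw 0.201 q [ 0.1106 -0.3983] w 0.0407 F [-0.4157  0.0441 -1.7467] 41.25582610024139
```

```bash
python3 -m crank '[[-1,[-1,0,35],0],[-1,[-1,0,70],0],[-1,[-1,0,100],0],[-1,[-1,0,118],0],[-1,[-1,0,124],0],[-1,[-1,0,126],0],[-1,[-1,0,127],0],[-1,[-1,0,127],0],[-1,[-1,0,128],0],[-1,[-1,0,128],0]]'
```

```text
clock: 16.4
eef_pos: [0.5724, 0.1131, 0.0832]
orientation: [1.989, 2.43, 0.002]
ft_force: [0.1, -0.1, -1.1]
gripper_width: 0.0412
grasp_force: 41.3
```

```bash
python3 -m crank '[[-1,[0,0,1],0],[-1,[0,0,1],0],[-1,[0,0,1.5],0],[-1,[0,0,1.5],0]]'; python3 -m crank '[[0.1,[0,0,0],0],[0.3,[0,0,0],0],[0.6,[0,0,0],0],[1,[0,0,0],0],[1,[0,0,0],0],[1,[0,0,0],0],[1,[0,0,-30],0],[1,[0,0,-70],0],[1,[0,0,-110],0],[1,[0,0,-122],0],[1,[0,0,-122],0],[1,[0,0,-122],0]]'
python3 - <<'E'
from h import *
from rig import ctrl
cv2.imwrite("pics/s1.png",ctrl.snapshot("side")[130:330,180:480].repeat(2,0).repeat(2,1))
go(ctrl.get_state(),(.464,-.108,.2,-1.7),(.464,-.108,.2,1.4))
E
```

```text
clock: 16.73
eef_pos: [0.5725, 0.1133, 0.0829]
orientation: [1.989, 2.43, 0.002]
ft_force: [-8.4, -2.7, 29.4]
gripper_width: 0.041
grasp_force: 44.5
clock: 17.73
eef_pos: [0.5721, 0.1129, 0.2032]
orientation: [1.99, 2.43, 0.001]
ft_force: [0.5, -0.4, -1.1]
gripper_width: 0.0854
grasp_force: 0.0
shift [-195.2 -149.2    2.4] twist -1.243 rows 10
shift [-195.2 -149.2    2.4] twist -1.201 rows 10
now 17.7833 [0.5717 0.1128 0.2022] yaw 0.199 q [ 0.1128 -0.4031] w 0.085 F [-1.126   0.006  -0.6615] 0.0
```

View pics/s1.png

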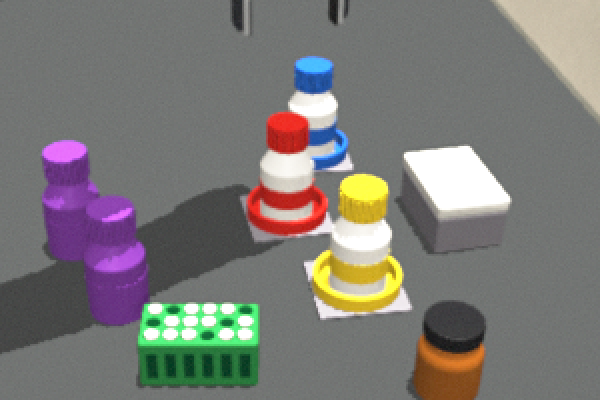

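All three bottles stand upright in their seats: blue cap at (313,75), red at (288,132) and yellow at (363,198) in the crop. Next, the rack.

```bash
python3 -m crank '[[1,[-20,-15,0],-0.12],[1,[-45,-35,0],-0.24],[1,[-70,-54,0],-0.36],[1,[-95,-73,0],-0.48],[1,[-120,-92,0],-0.6],[1,[-145,-111,0],-0.72],[1,[-170,-130,0],-0.84],[1,[-190,-145,0],-0.96],[1,[-195,-149,0],-1.08],[1,[-195,-149,0],-1.2],[1,[-195,-149,0],-1.24],[1,[-195,-149,0],-1.24],[1,[-195,-149,0],-1.24],[1,[-195,-149,0],-1.24]]'
python3 - <<'E'
from h import *
from rig import ctrl
im=ctrl.snapshot("wrist"); cv2.imwrite("pics/w7.png",im); m=ctrl.camera_model("wrist")
np.set_printoptions(precision=1,suppress=True)
def box(x,y,a):
    R=np.array([[np.cos(a),-np.sin(a)],[np.sin(a),np.cos(a)]])
    return np.array([[*(R@[i*.05,j*.027]+[x,y]),z] for z in (0,.048) for i,j in ((-1,-1),(1,-1),(1,1),(-1,1))])
print(proj(m,box(.464,-.108,-.127),True))
go(ctrl.get_state())
E
```

```text
clock: 18.95
eef_pos: [0.4642, -0.1073, 0.2023]
orientation: [-0.209, -3.134, -0.001]
ft_force: [-0.7, 0.4, -0.2]
gripper_width: 0.0859
grasp_force: 0.0
[[286.8 158.9]
 [289.5 260.4]
 [343.9 260.1]
 [345.1 158.5]
 [282.  164.1]
 [285.7 279.8]
 [347.6 279.4]
 [349.6 163.7]]
now 19.0 [ 0.5 -0.1  0.2] yaw 1.438 q [0.8 1.1] w 0.085 F [ 0.5 -0.3 -0.3] 0.0
```

View pics/w7.png

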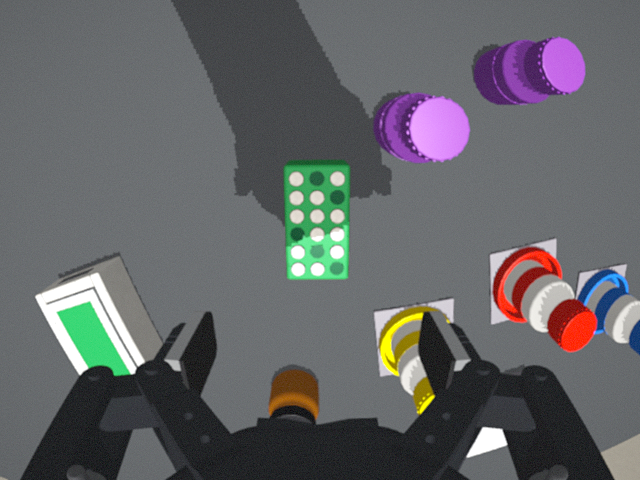

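The rack top spans (286–349, 164–278) against a predicted (282–350, 164–280), so its pose is confirmed to about 1 mm and it is aligned with the jaws. Grip it high so the fingers stay above the housing rim.

```bash
python3 -m crank '[[1,[0,0,40],0],[1,[0,0,80],0],[1,[0,0,120],0],[1,[0,0,150],0],[1,[0,0,172],0],[1,[0,0,182],0],[1,[0,0,182],0],[-1,[0,0,182],0],[-1,[0,0,182],0],[-1,[0,0,182],0],[-1,[0,0,182],0],[-1,[0,0,182],0],[-1,[0,0,182],0],[-1,[0,0,182],0],[-1,[0,0,182],0]]' 30
python3 - <<'E'
from h import *
from rig import ctrl
go(ctrl.get_state())
E
```

```text
clock: 20.25
eef_pos: [0.4652, -0.1078, 0.0222]
orientation: [0.208, 3.132, -0.001]
ft_force: [-1.2, 1.0, 8.2]
gripper_width: 0.0536
grasp_force: 30.3
now 20.25 [ 0.4652 -0.1078  0.0222] yaw 1.438 q [0.5817 0.7948] w 0.0536 F [-1.2457  0.9544  8.197 ] 30.341665148735046
```

```bash
python3 -m crank '[[-1,[0,0,-10],0],[-1,[0,0,-40],0],[-1,[0,0,-75],0],[-1,[0,0,-110],0],[-1,[0,0,-130],0],[-1,[0,0,-130],0],[-1,[0,0,-130],0],[-1,[0,0,-130],0]]'
python3 - <<'E'
from h import *
from rig import ctrl
go(ctrl.get_state(),(.5645,-.3665,.15,1.743),(.5645,-.3665,.08,1.743))
E
```

```text
clock: 20.92
eef_pos: [0.4639, -0.1079, 0.1508]
orientation: [-0.208, -3.135, 0.001]
ft_force: [0.5, 0.8, -2.1]
gripper_width: 0.0533
grasp_force: 34.0
shift [-133.8 -243.1    0.9] twist -0.305 rows 7
shift [-133.8 -243.1   70.9] twist -0.305 rows 7
now 20.9167 [ 0.4639 -0.1079  0.1508] yaw 1.438 q [0.7477 1.0266] w 0.0533 F [ 0.5355  0.769  -2.1464] 33.98276925086975
```

```bash
python3 -m crank '[[-1,[-10,-18,0],-0.03],[-1,[-26,-47,0],-0.08],[-1,[-42,-76,0],-0.12],[-1,[-58,-105,0],-0.16],[-1,[-74,-134,0],-0.2],[-1,[-90,-163,0],-0.24],[-1,[-106,-192,0],-0.28],[-1,[-120,-218,0],-0.305],[-1,[-130,-236,0],-0.305],[-1,[-134,-243,0],-0.305],[-1,[-134,-243,0],-0.305],[-1,[-134,-243,0],-0.305],[-1,[-134,-243,0],-0.305],[-1,[-134,-243,0],-0.305]]'
python3 - <<'E'
from h import *
from rig import ctrl
im=ctrl.snapshot("wrist"); cv2.imwrite("pics/w8.png",im); m=ctrl.camera_model("wrist")
def rect(x,y,a,l,w,z):
    R=np.array([[np.cos(a),-np.sin(a)],[np.sin(a),np.cos(a)]])
    return np.array([[*(R@[i*l/2,j*w/2]+[x,y]),z] for i,j in ((-1,-1),(1,-1),(1,1),(-1,1))])
print(proj(m,rect(.5645,-.3665,.172,.152,.106,.05),True).round(0).tolist())
go(ctrl.get_state(),(.5645,-.3665,.15,1.743),(.5645,-.3665,.058,1.743))
E
```

```text
clock: 22.08
eef_pos: [0.5652, -0.3647, 0.1508]
orientation: [0.274, -3.129, -0.001]
ft_force: [-0.6, -0.3, -3.3]
gripper_width: 0.0535
grasp_force: 33.9
[[234.0, 133.0], [247.0, 336.0], [384.0, 336.0], [396.0, 133.0]]
shift [ 1.  -1.3  0.9] twist 0.002 rows 1
shift [ 0.9 -1.3 92.9] twist 0.002 rows 3
now 22.1333 [ 0.5652 -0.365   0.1509] yaw 1.745 q [0.9752 1.757 ] w 0.0533 F [-0.9697 -0.2598 -0.8828] 33.91954064369202
```

View pics/w8.png

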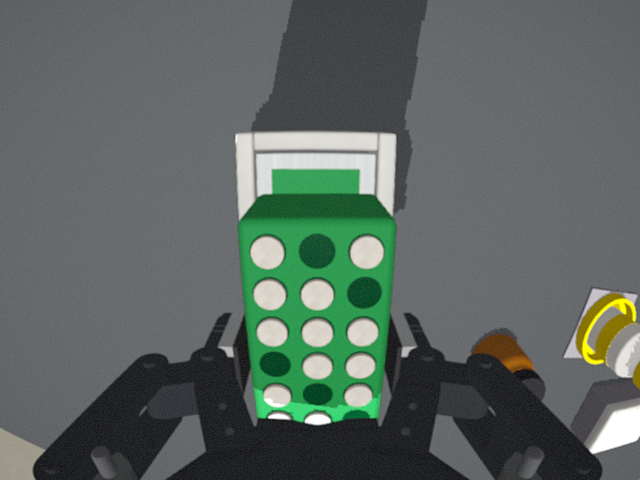

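The housing's far corners are at (236,133) and (396,133), matching the prediction, and the rack is centred and aligned above it. Lower.

```bash
python3 -m crank '[[-1,[1,-1,30],0],[-1,[1,-1,55],0],[-1,[1,-1,68],0],[-1,[1,-1,74],0],[-1,[1,-1,78],0],[-1,[1,-1,81],0],[-1,[1,-1,84],0],[-1,[1,-1,87],0],[-1,[1,-1,89],0],[-1,[1,-1,89],0],[-1,[1,-1,89],0],[-1,[1,-1,89],0]]'
```

```text
clock: 23.13
eef_pos: [0.5647, -0.3673, 0.0622]
orientation: [-0.272, 3.129, -0.0]
ft_force: [1.4, -0.1, 0.2]
gripper_width: 0.0532
grasp_force: 34.2
```

```bash
python3 -m crank '[[0.35,[0,0,0],0],[0.5,[0,0,0],0],[0.7,[0,0,0],0],[1,[0,0,0],0],[1,[0,0,0],0],[1,[0,0,0],0],[1,[0,0,-20],0],[1,[0,0,-55],0],[1,[0,0,-95],0],[1,[0,0,-130],0],[1,[0,0,-160],0],[1,[0,0,-160],0],[1,[0,0,-160],0]]'
python3 - <<'E'
from h import *
from rig import ctrl
im=ctrl.snapshot("wrist"); cv2.imwrite("pics/w9.png",im); cv2.imwrite("pics/s2.png",ctrl.snapshot("side"))
go(ctrl.get_state())
E
```

```text
clock: 24.22
eef_pos: [0.565, -0.3675, 0.2235]
orientation: [-0.271, 3.128, -0.003]
ft_force: [-0.1, 0.3, -1.3]
gripper_width: 0.0855
grasp_force: 0.0
now 24.3167 [ 0.5641 -0.3672  0.2211] yaw 1.744 q [0.9931 1.8047] w 0.085 F [ 0.4863 -0.8477 -0.4798] 0.0
```

View pics/w9.png

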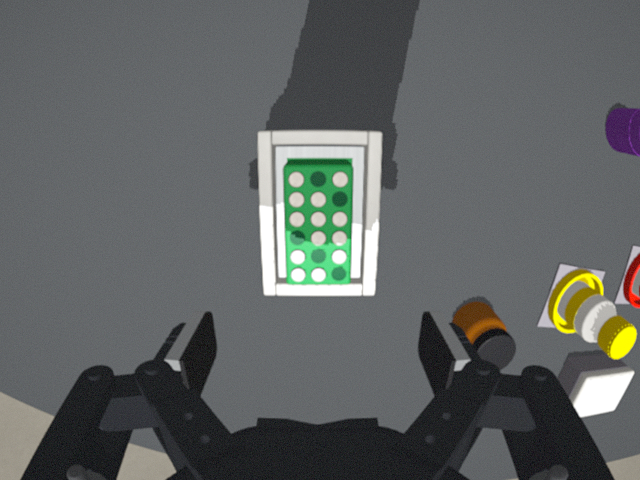

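View pics/s2.png

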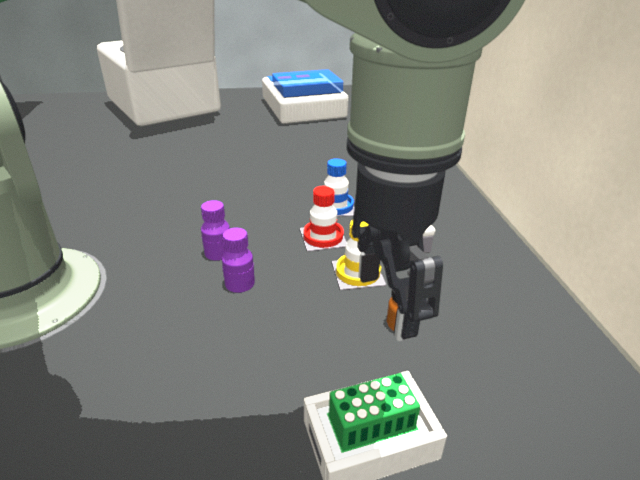

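The rack sits level and centred within the rim (wrist view 285–353, 160–284), the platform has sunk, and all bottles are upright. I'll let it settle briefly and hand in.

```bash
python3 -m crank '[[1,[0,0,0],0],[1,[0,0,0],0],[1,[0,0,0],0],[1,[0,0,0],0],[1,[0,0,0],0],[1,[0,0,0],0]]' && python3 -c "
from rig import ctrl; print(ctrl.job_done())"
```

```text
clock: 24.82
eef_pos: [0.5645, -0.3671, 0.2216]
orientation: [0.272, -3.13, -0.0]
ft_force: [-0.4, 0.4, 0.4]
gripper_width: 0.0851
grasp_force: 0.0
the job is handed in; nothing more can be done
None
```

I handed the job in at 24.8 s: the last pictures show all three bottles upright in their own-colour seats and the rack centred on the sunken platform, with the jar and tip box untouched; `job_done()` returned no verdict.

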